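# Fit the filter sleeve and set the bleed screw

### The job

Pick up the grey filter sleeve and slide it, collar uppermost, all the way down over the steel spigot of the vacuum manifold. Then turn the manifold's black wing screw clockwise until it seats, back it off a quarter turn, and finish with the gripper still holding the screw there, not letting go. Leave the glass dish, the tape roll and the eraser where they are.

Things in the scene. Friction and masses are not known exactly. Their poses are not given: they have to be found in the camera images.
- manifold: fixed aluminium block 52 x 116 x 20 mm (its x, y, z) on 4 mm rubber feet, top 24 mm above the table; origin on the table under its centre, z up. The spigot stands at its -y end (32 mm from the centre), the bleed valve with the wing screw at its +y end (32 mm from the centre).
- spigot_foot (a point): point on the spigot's axis on the shoulder that the sleeve seats on, 28 mm above the table; axes as the manifold's. The spigot is a vertical steel pin, 25 mm in diameter, 24 mm high from this point, its last 6 mm tapering to 17 mm; the shoulder is a disc 40 mm across.
- sleeve: loose grey plastic tube, upright on the table on the robot's side of the manifold, 36 mm high, bore 28 mm right through; the lower 16 mm is 36 mm outside, the upper 20 mm is a thicker collar of 40 mm outside. About 60 g. Origin on its axis at the lower end, z up. Grip the collar. When home its lower end rests on the spigot's shoulder, its top 64 mm above the table.
- screw_grip (a point): point on the vertical axis of the black wing screw at the height to grip, 94 mm above the table. The wing is an upright plate 30 mm long along this point's x, 9 mm thick along its y, 34 mm high (70 to 104 mm above the table); below it a hub 17 mm across (66 to 71 mm) on a 10 mm stem. Grip it across its thickness, from above. The point turns with the screw.
- bleed_screw (a joint): angle of the wing screw in rad: 0 when seated against its hard stop, growing as it is unscrewed (counterclockwise seen from above). At 0 the wing lies along the manifold's x. At the start it stands 0.5 to 1.25 rad open. It turns with a light friction of about 0.04 N m, stays where it is left, and does not rise or sink as it turns.
- dish_1: bystander: round glass dish with sediment, 64 mm across, 36 mm high; origin under its centre
- eraser: bystander: block eraser in a blue card sleeve, 21 x 44 x 13 mm, lying flat; origin under its centre
- tape_roll: bystander: yellow roll of label tape lying flat, 78 mm across, 19 mm high; origin under its centre
There are look-alikes about, which are no part of the job. Of the things that look like the sleeve, take the one that is nearest to the robot's base at the start.

How it is judged:
On the way, in this order (a step that is already met when the one before it is completed fails the run):
1. the sleeve is home on the spigot (z of sleeve in the frame of spigot_foot below 0.003 m and horizontal distance between sleeve and spigot_foot below 0.004 m and angle between sleeve's own z axis and vertical below 0.08 rad), for 0.2 s.
2. the screw is seated, the sleeve still home (all of step 1 and value of joint bleed_screw below 0.06 rad), for 0.1 s.
At the end, for the whole second after the job is handed in: The sleeve is upright on the spigot, its lower end within 3 mm of the shoulder and 4 mm of the axis, untouched by the robot; the wing screw, after having been seated, stands a quarter turn open (1.57 rad, give or take 0.30), at rest, with the fingers still gripping it (more than 1 N) (all of step 1 and value of joint bleed_screw between 1.27 and 1.87 rad and velocity of joint bleed_screw between -0.1 and 0.1 rad/s and contact force between the fingers and bleed_screw above 1 N and contact force between each of the arm, the fingers and sleeve below 0.3 N); the arm keeps its last pose, push and grip.
It fails at once if the eraser is moved more than 3 cm (distance of eraser from where it was at the start of the episode above 0.03 m).
It fails at once if the dish is moved more than 3 cm (distance of dish_1 from where it was at the start of the episode above 0.03 m).
It fails at once if the tape roll is moved more than 3 cm (distance of tape_roll from where it was at the start of the episode above 0.03 m).
It also fails if it takes over 64 s, if anything falls off the work surface, if the arm or the gripper's body presses on something with over 40 N, if the wrist force passes 120 N, or if a joint passes its speed limit or range.

### The arm

A 6-joint arm with a two-finger parallel gripper is mounted at the origin on a cart in front of the work surface, level with it; the furniture and walls round the work are solid. World frame = base frame: x ahead of the robot, y to its left, z up, the work surface at z = 0. Lengths are in m, angles in rad, forces in N, time in s.
With the tool pointing down it reaches from about 0.25 to 0.85 m from the base axis. Payload 12.5 kg.
Tool frame: the origin (TCP) lies on the centre line of the jaws, within the pads' length; the fingertips stand 19 mm ahead of it and the grasp point (between the pads) is the TCP; z points along the fingers, y is the line along which they close (so a half turn about z gives the same grasp; the last joint's range is limited). The gripper opens to 93 mm and grips with 3 to 60 N. Pads are 15 mm wide; open, the fingers measure 128 mm over their backs; the gripper's body (75 mm by 188 mm) begins 65 mm behind the grasp point.
Start: joints at [1.073, 0.351, 1.652, -0, 1.139, -0.085], TCP at [0.221, 0.504, 0.238] pointing down, gripper open.
Joint ranges: [-2.75, 2.75], [-0.79, 2.1], [0.01, 2.65], [-1.57, 4.71], [0.07, 3.14], [-2.87, 2.87]. Speed limits (rad/s): [2.22, 2.22, 2.79, 3.14, 3.14, 3.14].

### API

Orientations are given as a unit quaternion [x, y, z, w].
In Python, from workcell import r gives the robot as it stands. The module is installed in compiled form; this text tells all that it offers.
- The arm moves only by the tool drive_tool, never from a script. Its argument "commands" is a list that holds one entry, the list of rows, each a list of 4 numbers: the shift along the tool's x, y, z scaled (see below), then the turn about the tool's z scaled (see below). In form: [[[tx, ty, tz, twist], ...]]. A call has exactly 8 rows; each row is the pose to reach, as a shift and turn from the pose commanded when the call began, along the tool's axes at that moment; what a row does not reach only later rows make up. The controller multiplies each number of a shift by 0.4 m and each number of a turn by 120 degrees. A row lasts 1/10 s, in which the tool goes at most 50 mm and 8.59 degrees, less where a joint would pass 70% of its speed; a pose out of reach is approached as far as the arm can. A call with a number of a shift or a turn outside -1 to 1 is refused whole. A call with a gripper value outside its range is refused whole. "grip" is the opening, from 0 (shut) to 1 (fully open), set as the call begins (left out, the last holds). The fingers move at their own pace and stop on an object; "newtons" is the grip in N (left out, the last holds). Time passes only in rows, so rows that repeat a pose let the fingers close, or fill a call up. It gives the time, the measured TCP pose, the force, the opening and the grip force at its end, in the units of the state.
- r.get_obs(): the state, without advancing time (a new reading comes with each control period).
- r.camera(name): name is "scene" or "top"; returns a dict with "color" (420x560x3 uint8, red, green, blue), "camera_matrix" (3x3 intrinsics, pixels), "k1" (the pictures are not rectified: a ray, as slopes to the right and down, at radius r is drawn at 1 + k1 r^2 times it, then the intrinsics apply), "cam_to_world" (4x4, takes a point from camera to world coordinates). Camera axes: x right, y down, z forward; pixel columns grow to the right and rows downward; lengths in m; the calibration is good to about 2 mm. A picture is of the moment at which its call begins. There is no depth.
- r.finish_job(): hands the job in; it is judged then, once.
The state is a dict: "time": time; "qpos": joint angles; "dq": joint speeds; "joint_torque": joint torques, N m; "position": TCP position; "tool_rot": TCP orientation; "contact_force": force on the tool from outside, world axes, zero at the start; "ft_torque": the same for the moment, N m; "opening": finger opening in m; "grip_force": force on a finger pad.
Only numpy, scipy, OpenCV 4.12 (cv2) and the standard library are available. Lean on these libraries where they do the work, as an engineer would, in place of code of your own. Each camera call takes 0.05 s, during which the arm holds its last target. There are 200 camera calls.

## Working session

There is one attempt and no reset: what is moved stays moved. The work goes in short steps, Python scripts to look and compute and a tool call to move; the robot and the scene stay as the last step left them, time stands still between calls to the robot, and variables do not carry over. Pictures are saved under pics/ and viewed, at most 10 in all, crops included, and the job is handed in when it is done.

Besides the shell and the picture viewer there is one more tool, called after "Call:" as name([rows], argument=value, ...), one row to a line, values as JSON. drive_tool: Moves the arm, as the interface text tells. Shifts and turns lie within -1 to 1; 1 stands for 0.4 m of shift or 120 degrees of turn. Its arguments: {"type":"object","properties":{"commands":{"type":"array","items":{"type":"array","items":{"type":"array","items":{"type":"number"}}}},"grip":{"type":"number"},"newtons":{"type":"number"}},"required":["commands"]}

```bash
mkdir -p pics
cat > h.py <<'E'
import numpy as np, cv2, pickle
from workcell import r
def snap(name,fn):
    c=r.camera(name); cv2.imwrite(f'pics/{fn}.png',c['color'][:,:,::-1]); pickle.dump(c,open(f'{fn}.pkl','wb')); return c
def crop(fn,u0,v0,w,h,s,out):
    cv2.imwrite(f'pics/{out}.png',cv2.resize(cv2.imread(f'pics/{fn}.png')[v0:v0+h,u0:u0+w],None,fx=s,fy=s,interpolation=cv2.INTER_CUBIC))
def load(fn): return pickle.load(open(f'{fn}.pkl','rb'))
def ray(c,u,v):
    K=c['camera_matrix'];k=c['k1']
    p=cv2.undistortPoints(np.array([[[u,v]]],float),K,np.array([k,0,0,0.]))[0,0]
    T=c['cam_to_world']; return T[:3,3],T[:3,:3]@np.array([*p,1])
def px2w(c,u,v,z):
    o,d=ray(c,u,v); return o+d*(z-o[2])/d[2]
def w2px(c,P):
    T=np.linalg.inv(c['cam_to_world']);P=np.atleast_2d(P)@T[:3,:3].T+T[:3,3]
    s=P[:,:2]/P[:,2:];s=s*(1+c['k1']*(s**2).sum(1,keepdims=True));K=c['camera_matrix']
    return s@K[:2,:2].T+K[:2,2]
E
python3 - <<'E'
from h import *
for n in('scene','top'):
    c=snap(n,n+'0'); print(c['k1'],c['camera_matrix'].tolist(),c['cam_to_world'].round(3).tolist())
print(r.get_obs())
a=cv2.imread('pics/scene0.png');b=cv2.imread('pics/top0.png')
E
```

```text
0.028085570173986756 [[536.0991213782144, 0.0, 274.5538317708411], [0.0, 536.0991213782144, 211.97289488477648], [0.0, 0.0, 1.0]] [[0.549, 0.587, -0.595, 0.948], [0.835, -0.368, 0.408, 0.074], [0.021, -0.722, -0.692, 0.691], [0.0, 0.0, 0.0, 1.0]]
-0.18273366913867956 [[506.4301434245922, 0.0, 282.06803823014377], [0.0, 506.4301434245922, 197.06868881937032], [0.0, 0.0, 1.0]] [[0.025, -0.987, 0.157, 0.3], [-1.0, -0.025, -0.001, 0.409], [0.005, -0.157, -0.988, 0.916], [0.0, 0.0, 0.0, 1.0]]
{'time': 0.1, 'qpos': array([ 1.07341650e+00,  3.51158014e-01,  1.65232750e+00, -3.49190508e-06,
        1.13909378e+00, -8.46241184e-02]), 'dq': array([ 0.00085283, -0.00067377, -0.00100628, -0.00040033, -0.00045098,
       -0.0018001 ]), 'joint_torque': array([ 1.71022682e-03, -4.98025310e+01, -2.85708618e+01,  7.00662355e-02,
        2.37353129e-02,  2.23040564e-05]), 'position': array([0.2204826 , 0.50357334, 0.23718097]), 'tool_rot': array([ 2.04915231e-01,  9.78779600e-01, -4.73033604e-04, -1.40020615e-04]), 'contact_force': array([ 0.43281215, -0.1833703 , -0.17286815]), 'ft_torque': array([0.02104651, 0.01528936, 0.00856295]), 'grip_force': 0.0, 'opening': 0.09293591442813935}
```

View pics/scene0.png

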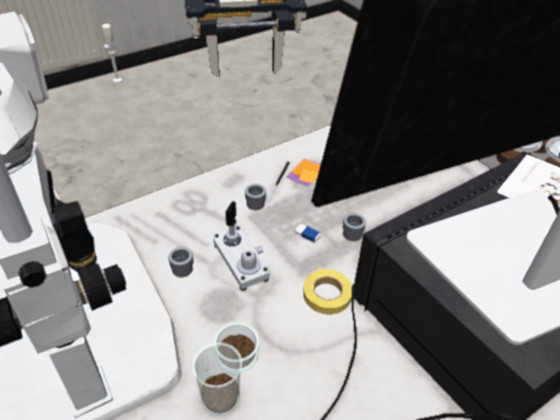

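View pics/top0.png

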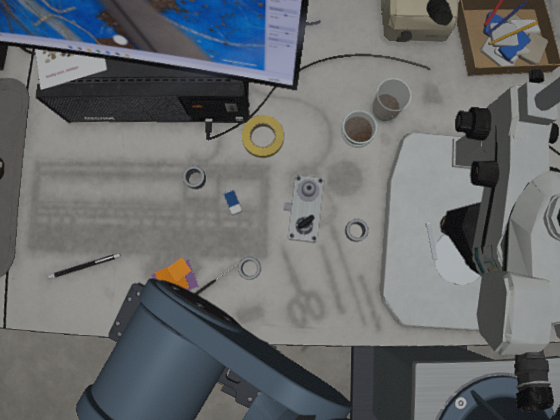

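The scene view shows the manifold near (240,258), three sleeve-like tubes at (180,262), (255,196) and (353,227). In the top view these are at (357,230), (249,267) and (194,178). The manifold is at (305,208), with the tape at (263,136), eraser at (233,202) and dish at (358,128).

Run:
```python
from h import *
t=load('top0');s=load('scene0')
for n,u,v,z in [('sA',357,230,.036),('sB',249,267,.036),('sC',194,178,.036),('spig',308,186,.052),('screw',307,222,.1),('eraser',233,202,.013),('tape',263,136,.019),('dish',359,128,.036),('dish2',392,100,.036)]:
    p=px2w(t,u,v,z);print(n,p.round(4),np.hypot(*p[:2]).round(3),w2px(s,p).round(0))
crop('top0',200,150,190,140,4,'c1'); crop('scene0',150,170,180,130,4,'c2')
```

```text
sA [0.3846 0.2761 0.036 ] 0.473 [[180. 254.]]
sB [0.3158 0.4628 0.036 ] 0.56 [[255. 190.]]
sC [0.47   0.5661 0.036 ] 0.736 [[352. 218.]]
spig [0.4576 0.3642 0.052 ] 0.585 [[250. 254.]]
screw [0.3895 0.3673 0.1   ] 0.535 [[229. 206.]]
eraser [0.432  0.4969 0.013 ] 0.658 [[306. 230.]]
tape [0.5548 0.4464 0.019 ] 0.712 [[326. 286.]]
dish [0.57   0.2722 0.036 ] 0.632 [[236. 338.]]
dish2 [0.6262 0.2101 0.036 ] 0.661 [[216. 391.]]
```

View pics/c1.png

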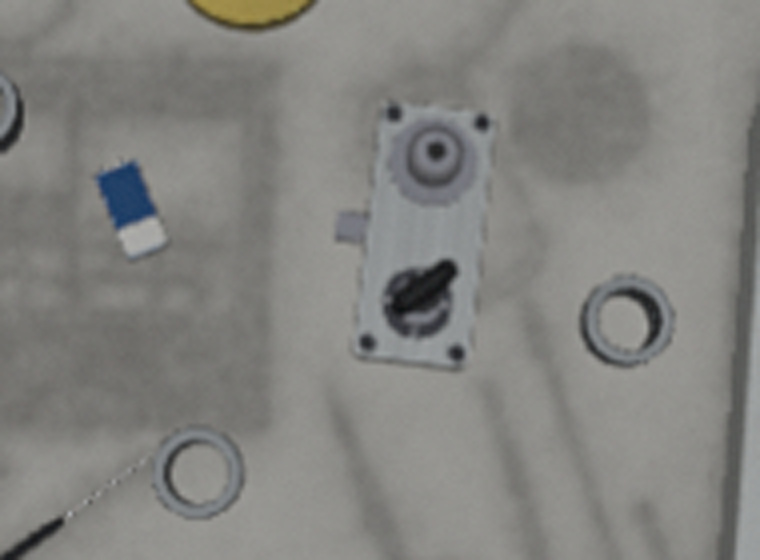

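View pics/c2.png

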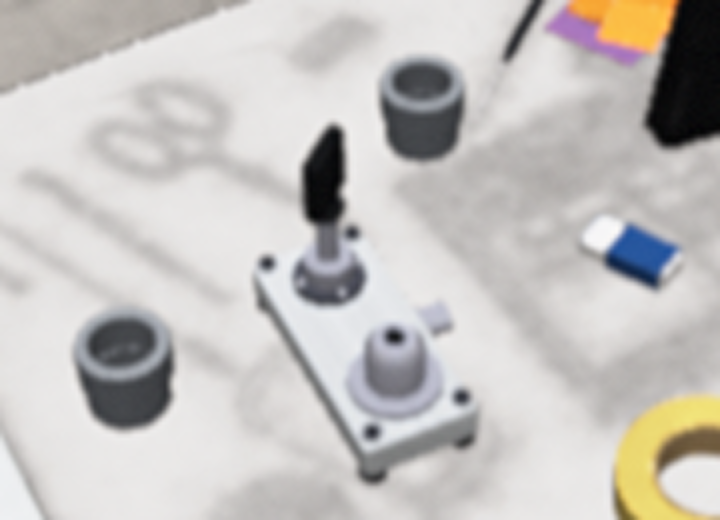

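Crop 1 shows the spigot top hole at (436,151), the block's corner screws at (393,113), (482,122), (367,342) and (456,353), sleeve A's top at (627,320), and the wing running from about (392,305) to (455,267). Crop 2 shows the spigot hole at (395,336), block screws at (267,263), (352,233), (461,397) and (372,432), sleeve A's top ellipse centred at (124,343), and the wing top at (335,128).

```bash
cat > fit.py <<'E'
from h import *
from scipy.optimize import least_squares as LS
t=load('top0');s=load('scene0')
f=lambda a,u0,v0:np.array([u0,v0])+(np.array(a,float)+.5)/4-.5
tp=lambda a:f(a,200,150); sp=lambda a:f(a,150,170)
def tri(a,b):
    R=LS(lambda P:np.r_[w2px(t,P)[0]-tp(a),w2px(s,P)[0]-sp(b)],[.4,.3,.05]);return R.x,R.fun
for n,a,b in [('sleeve top',(627,320),(124,343)),('spigot top',(436,151),(395,336))]:
    x,e=tri(a,b);print(n,x.round(4),e.round(2))
ct=tp([(393,113),(482,122),(367,342),(456,353)]);cs=sp([(372,432),(267+194,397),(267,263),(352,233)])
# order: top list = (+x.. left),(right),(near left),(near right); left in top = +y world; in scene right=+y
cs=cs[[1,0,3,2]]
z=.025
P=[px2w(t,*a,z) for a in ct];Q=[px2w(s,*a,z) for a in cs]
print(np.round(P,4));print(np.round(Q,4))
for A in(P,Q,(np.array(P)+Q)/2):
    A=np.array(A);c=A.mean(0);d=(A[2]+A[3]-A[0]-A[1])/2
    yaw=np.arctan2(d[1],d[0])-np.pi/2; print('centre',c.round(4),'len',np.linalg.norm(d),np.linalg.norm(A[0]-A[1]),'yaw(y toward screw)',yaw)
    Y=np.array([np.cos(yaw+np.pi/2),np.sin(yaw+np.pi/2)]);print('spigot',c[:2]-.032*Y,'screw',c[:2]+.032*Y)
print('spig hole per cam z=.052',px2w(t,*tp((436,151)),.052),px2w(s,*sp((395,336)),.052))
print('sleeve per cam z=.036',px2w(t,*tp((627,320)),.036),px2w(s,*sp((124,343)),.036))
a,b=px2w(t,*tp((392,305)),.104),px2w(t,*tp((455,267)),.104)
print('wing',a,b,np.linalg.norm(a-b),np.arctan2(*(b-a)[[1,0]]))
E
python3 fit.py
```

```text
sleeve top [0.3855 0.2766 0.0326] [ 0.02  0.01  0.02 -0.  ]
spigot top [0.4554 0.3631 0.0513] [-0.07 -0.04 -0.07  0.01]
[[0.4769 0.3812 0.025 ]
 [0.4739 0.3411 0.025 ]
 [0.3739 0.3906 0.025 ]
 [0.37   0.3512 0.025 ]]
[[0.4776 0.3806 0.025 ]
 [0.4739 0.3409 0.025 ]
 [0.3742 0.3904 0.025 ]
 [0.3703 0.3506 0.025 ]]
centre [0.4237 0.366  0.025 ] len 0.10391844438535203 0.04012233041386852 yaw(y toward screw) 1.4767523047011055
spigot [0.45551253 0.36302582] screw [0.39179534 0.36903577]
centre [0.424  0.3656 0.025 ] len 0.10396704068649494 0.03977562916840186 yaw(y toward screw) 1.4770320494855271
spigot [0.4558684  0.36262048] screw [0.39214953 0.3686126 ]
centre [0.4238 0.3658 0.025 ] len 0.10394274151914072 0.03994768759103908 yaw(y toward screw) 1.4768922097905532
spigot [0.45569046 0.36282315] screw [0.39197243 0.36882418]
spig hole per cam z=.052 [0.45524024 0.36303666 0.052     ] [0.45603327 0.36291089 0.052     ]
sleeve per cam z=.036 [0.38519486 0.27716859 0.036     ] [0.38839612 0.27555402 0.036     ]
wing [0.38246162 0.38249781 0.104     ] [0.39848647 0.35735545 0.104     ] 0.02981500081036672 -1.0033550047546678
```

```bash
cat >> h.py <<'E'
def plan(x,y,z,ang,p=None):
    from scipy.spatial.transform import Rotation as R
    o=r.get_obs();M=R.from_quat(o['tool_rot']).as_matrix();p=o['position'] if p is None else p
    d=M.T@(np.array([x,y,z])-p)/.4
    cur=np.arctan2(M[1,1],M[0,1]); tw=(cur-ang+np.pi/2)%np.pi-np.pi/2
    print('pos',o['position'].round(4),'ang',round(cur,3),'shift',d.round(4),'twist',round(np.degrees(tw)/120,4),'f',o['contact_force'].round(1),'open',round(o['opening'],4),'g',round(o['grip_force'],1),'t',o['time'],'tilt',M[2].round(3))
E
python3 - <<'E'
from h import *
plan(.386,.277,.15,-.094)
plan(.386,.277,.028,-.094)
t=load('top0');s=load('scene0')
from scipy.optimize import least_squares as LS
for a,b in [((443,220),(60,215)),((473,122),(120,280))]:
    R=LS(lambda P:np.r_[w2px(t,P)[0]-a,w2px(s,P)[0]-b],[.4,.2,.2]);print(R.x.round(3),R.fun.round(1))
E
```

```text
pos [0.2205 0.5036 0.2372] ang 1.158 shift [-0.6063 -0.3527  0.2183] twist 0.5978 f [ 0.4 -0.2 -0.2] open 0.0929 g 0.0 t 0.1 tilt [ 0.    -0.001 -1.   ]
pos [0.2205 0.5036 0.2372] ang 1.158 shift [-0.6063 -0.3524  0.5233] twist 0.5978 f [ 0.4 -0.2 -0.2] open 0.0929 g 0.0 t 0.1 tilt [ 0.    -0.001 -1.   ]
[0.379 0.143 0.185] [17.3  6.4 15.5  1.5]
[0.535 0.141 0.216] [-8.3 -3.2 -6.4 -0.4]
```

Call:
drive_tool([
  [[-0.606,-0.353,0.15,0.598],[-0.606,-0.353,0.218,0.598],[-0.606,-0.353,0.218,0.598],[-0.606,-0.353,0.218,0.598],[-0.606,-0.353,0.218,0.598],[-0.606,-0.353,0.218,0.598],[-0.606,-0.353,0.218,0.598],[-0.606,-0.353,0.218,0.598]],
], grip=0.72, newtons=12)

```text
time: 0.9
position: [0.3864, 0.276, 0.1498]
tool_rot: [0.725, 0.689, -0.001, -0.0]
contact_force: [0.6, 0.5, 0.4]
opening: 0.0669
grip_force: 0.0
```

Call:
drive_tool([
  [[0,0,0,0.06],[0,0,0,0.06],[0,0,0,0.06],[0,0,0,0.06],[0,0,0,0.06],[0,0,0,0.06],[0,0,0,0.06],[0,0,0,0.06]],
])

```text
time: 1.7
position: [0.386, 0.2772, 0.1504]
tool_rot: [0.764, 0.646, -0.0, -0.0]
contact_force: [0.1, -0.0, 0.6]
opening: 0.0668
grip_force: 0.0
```

Run:
```python
from h import *
plan(.386,.277,.028,-.094)
```

```text
pos [0.386  0.2772 0.1504] ang -0.167 shift [-5.000e-04  1.000e-04  3.061e-01] twist -0.035 f [ 0.1 -0.   0.6] open 0.0668 g 0.0 t 1.7 tilt [-0. -0. -1.]
```

Call:
drive_tool([
  [[0,0,0.08,-0.035],[0,0,0.16,-0.035],[0,0,0.22,-0.035],[0,0,0.26,-0.035],[0,0,0.29,-0.035],[0,0,0.306,-0.035],[0,0,0.306,-0.035],[0,0,0.306,-0.035]],
])

```text
time: 2.5
position: [0.3863, 0.2774, 0.0285]
tool_rot: [0.74, 0.673, 0.0, 0.0]
contact_force: [-0.1, 0.3, -0.1]
opening: 0.0669
grip_force: 0.0
```

Call:
drive_tool([
  [[0,0,0,0],[0,0,0,0],[0,0,0,0],[0,0,0,0],[0,0,0,0],[0,0,0,0],[0,0,0,0],[0,0,0,0]],
], grip=0, newtons=15)

```text
time: 3.3
position: [0.3861, 0.2773, 0.0282]
tool_rot: [0.74, 0.673, 0.0, 0.0]
contact_force: [-1.4, -0.7, 5.3]
opening: 0.0388
grip_force: 15.0
```

Call:
drive_tool([
  [[0,0,-0.08,0],[0,0,-0.16,0],[0,0,-0.2,0],[0,0,-0.25,0],[0,0,-0.25,0],[0,0,-0.25,0],[0,0,-0.25,0],[0,0,-0.25,0]],
])

```text
time: 4.1
position: [0.3856, 0.277, 0.1271]
tool_rot: [0.74, 0.673, -0.001, -0.0]
contact_force: [0.0, -0.3, -0.4]
opening: 0.0388
grip_force: 15.0
```

Run:
```python
from h import *
plan(.4556,.3629,.128,-.094)
snap('scene','s1');snap('top','t1')
p=r.get_obs()['position'];print(w2px(load('s1'),p),w2px(load('t1'),p))
a=cv2.imread('pics/s1.png');b=cv2.imread('pics/t1.png')
u,v=w2px(load('s1'),p)[0].astype(int);u2,v2=w2px(load('t1'),p)[0].astype(int)
A=cv2.resize(a[v-35:v+65,u-50:u+50],(400,400));B=cv2.resize(b[v2-50:v2+50,u2-50:u2+50],(400,400))
print(u-50,v-35,u2-50,v2-50)
cv2.imwrite('pics/c3.png',np.hstack([A,B]))
```

```text
pos [0.3856 0.277  0.1271] ang -0.094 shift [ 0.2304  0.154  -0.0028] twist -0.0002 f [ 0.  -0.3 -0.4] open 0.0388 g 15.0 t 4.1 tilt [-0.001 -0.001 -1.   ]
[[174.65810129 213.47128753]] [[365.1122569  223.82278295]]
124 178 315 173
```

View pics/c3.png

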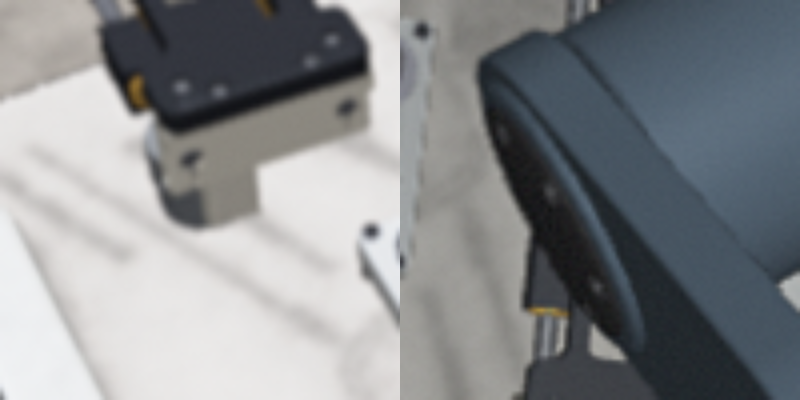

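The left half shows the sleeve between the fingers, with only its left flank visible (lower edge arc from (163,190) to (205,227)). The top view is blocked by the arm. I'll overlay the model outline to check the offset.

Run:
```python
from h import *
c=load('s1');a=cv2.imread('pics/s1.png')
u0,v0,w=150,205,50;S=12
A=cv2.resize(a[v0:v0+50,u0:u0+50],None,fx=S,fy=S,interpolation=cv2.INTER_CUBIC)
p=np.array([.3856,.277,.0989]);th=np.linspace(0,2*np.pi,200)
for off,col in((0,(0,255,0)),(.004,(0,0,255)),(-.004,(255,0,0))):
  for z,R in((0,.018),(.016,.018),(.016,.02)):
    P=p+np.c_[R*np.cos(th),R*np.sin(th)+off,th*0+z]
    q=((w2px(c,P)-[u0,v0]+.5)*S-.5).astype(np.int32)
    cv2.polylines(A,[q],False,col,1)
cv2.imwrite('pics/c4.png',A)
```

```text
(no output)
```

View pics/c4.png

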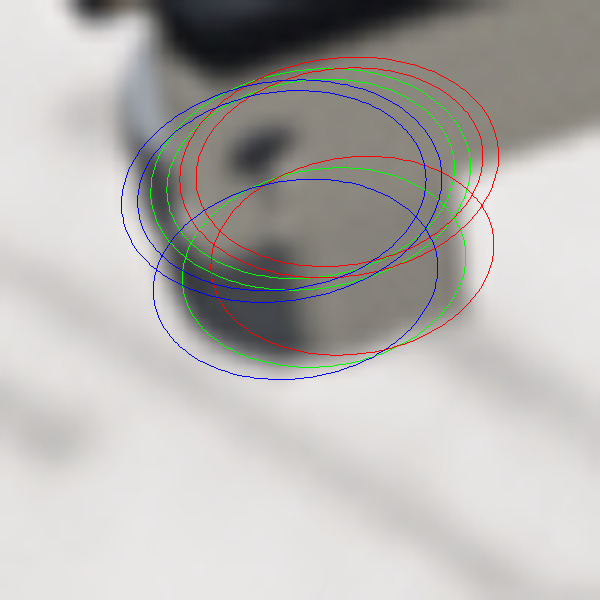

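The outline matches the green curve (zero offset), at most about 0.7 mm towards −y. The sleeve is upright and centred in the grip.

Call:
drive_tool([
  [[0.03,0.08,-0.003,0],[0.1,0.154,-0.003,0],[0.17,0.154,-0.003,0],[0.215,0.154,-0.003,0],[0.231,0.154,-0.003,0],[0.231,0.154,0.04,0],[0.231,0.154,0.08,0],[0.231,0.154,0.08,0]],
])

```text
time: 5.0
position: [0.4549, 0.3622, 0.094]
tool_rot: [0.74, 0.673, -0.002, -0.0]
contact_force: [0.6, -0.1, -0.8]
opening: 0.039
grip_force: 15.0
```

Run:
```python
from h import *
plan(.4556,.3633,.0562,-.094)
c=snap('scene','s2');a=cv2.imread('pics/s2.png')
p=r.get_obs()['position']-[0,0,.0282]
u0,v0=205,205;S=8
A=cv2.resize(a[v0:v0+75,u0:u0+90],None,fx=S,fy=S,interpolation=cv2.INTER_CUBIC)
th=np.linspace(0,2*np.pi,200)
for C,z,R,col in((p,0,.018,(0,255,0)),(p,.016,.02,(0,255,0)),(np.array([.4556,.3629,0]),.028,.02,(0,0,255)),(np.array([.4556,.3629,0]),.046,.0125,(0,0,255)),(np.array([.4556,.3629,0]),.052,.0085,(0,0,255))):
    q=((w2px(c,C+np.c_[R*np.cos(th),R*np.sin(th),th*0+z])-[u0,v0]+.5)*S-.5).astype(np.int32)
    cv2.polylines(A,[q],False,col,1)
cv2.imwrite('pics/c5.png',A)
```

```text
pos [0.4549 0.3622 0.094 ] ang -0.094 shift [0.0031 0.0019 0.0946] twist -0.0002 f [ 0.6 -0.1 -0.8] open 0.039 g 15.0 t 5.0 tilt [-0.003 -0.003 -1.   ]
```

View pics/c5.png

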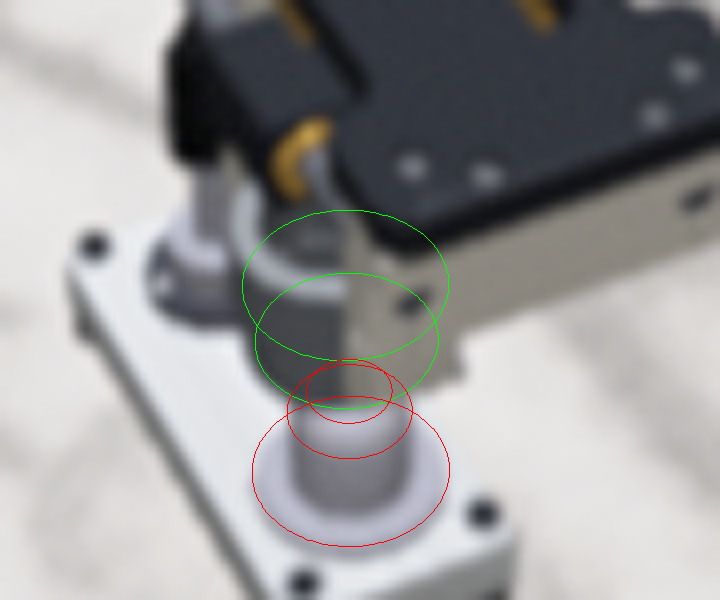

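The sleeve hangs just over the spigot. Its left edge (247,320) lies slightly left of the model, so it is about 1 mm towards −y of the TCP. I'll shift a little and lower.

Call:
drive_tool([
  [[0.002,0,0.01,0],[0.002,0,0.02,0],[0.002,0,0.026,0],[0.002,0,0.032,0],[0.002,0,0.038,0],[0.002,0,0.044,0],[0.002,0,0.044,0],[0.002,0,0.044,0]],
], newtons=6)

```text
time: 5.85
position: [0.4561, 0.3642, 0.0784]
tool_rot: [0.74, 0.673, -0.0, 0.0]
contact_force: [0.7, 1.0, 0.2]
opening: 0.0391
grip_force: 6.0
```

Run:
```python
from h import *
plan(.4556,.3639,.0562,-.094)
```

```text
pos [0.4561 0.3642 0.0784] ang -0.094 shift [-0.0009 -0.0012  0.0556] twist -0.0002 f [0.7 1.  0.2] open 0.0391 g 6.0 t 5.85 tilt [-0. -0. -1.]
```

Call:
drive_tool([
  [[-0.001,-0.001,0.005,0],[-0.001,-0.001,0.01,0],[-0.001,-0.001,0.015,0],[-0.001,-0.001,0.02,0],[-0.001,-0.001,0.02,0],[-0.001,-0.001,0.02,0],[-0.001,-0.001,0.02,0],[-0.001,-0.001,0.02,0]],
])

```text
time: 6.65
position: [0.4557, 0.3639, 0.0705]
tool_rot: [0.74, 0.673, 0.0, 0.0]
contact_force: [0.0, 0.4, -0.6]
opening: 0.0391
grip_force: 6.0
```

Run:
```python
from h import *
plan(.4556,.3639,.0562,-.094)
```

```text
pos [0.4557 0.3639 0.0705] ang -0.094 shift [ 0.0001 -0.0004  0.0358] twist -0.0002 f [ 0.   0.4 -0.6] open 0.0391 g 6.0 t 6.65 tilt [ 0.  0. -1.]
```

Call:
drive_tool([
  [[0,0,0.008,0],[0,0,0.016,0],[0,0,0.024,0],[0,0,0.03,0],[0,0,0.034,0],[0,0,0.037,0],[0,0,0.037,0],[0,0,0.037,0]],
])

```text
time: 7.45
position: [0.4556, 0.3639, 0.0559]
tool_rot: [0.74, 0.673, 0.0, -0.0]
contact_force: [-1.7, -1.4, 3.7]
opening: 0.0387
grip_force: 6.0
```

Call:
drive_tool([
  [[0,0,0.001,0],[0,0,0.001,0],[0,0,0.001,0],[0,0,0.001,0],[0,0,0.001,0],[0,0,0.001,0],[0,0,0.001,0],[0,0,0.001,0]],
])

```text
time: 8.25
position: [0.4557, 0.364, 0.0557]
tool_rot: [0.74, 0.673, 0.0, -0.0]
contact_force: [-2.6, -0.6, 7.5]
opening: 0.0391
grip_force: 6.0
```

Call:
drive_tool([
  [[0,0,0,0],[0,0,0,0],[0,0,0,0],[0,0,0,0],[0,0,0,0],[0,0,0,0],[0,0,0,0],[0,0,0,0]],
], grip=0.54)

```text
time: 9.05
position: [0.4557, 0.3638, 0.0552]
tool_rot: [0.74, 0.673, 0.0, 0.0]
contact_force: [-0.2, 0.1, -0.6]
opening: 0.0502
grip_force: 0.0
```

Call:
drive_tool([
  [[0,0,-0.03,0],[0,0,-0.08,0],[0,0,-0.16,0],[0,0,-0.24,0],[0,0,-0.3,0],[0,0,-0.3,0],[0,0,-0.3,0],[0,0,-0.3,0]],
])

```text
time: 9.85
position: [0.4552, 0.3635, 0.1742]
tool_rot: [0.74, 0.673, -0.001, -0.0]
contact_force: [0.3, -0.3, -0.1]
opening: 0.0502
grip_force: 0.0
```

Run:
```python
from h import *
plan(.392,.3688,.175,.567)
plan(.392,.3688,.094,.567)
a=snap('scene','s3');b=snap('top','t3')
crop('s3',190,170,100,150,4,'x');crop('t3',250,150,100,150,4,'y')
cv2.imwrite('pics/c6.png',np.hstack([cv2.imread('pics/x.png'),cv2.imread('pics/y.png')])[:600])
```

```text
pos [0.4552 0.3635 0.1742] ang -0.094 shift [-0.0017 -0.1584 -0.0017] twist -0.3158 f [ 0.3 -0.3 -0.1] open 0.0502 g 0.0 t 9.85 tilt [-0.001 -0.001 -1.   ]
pos [0.4552 0.3635 0.1742] ang -0.094 shift [-0.0014 -0.1582  0.2008] twist -0.3158 f [ 0.3 -0.3 -0.1] open 0.0502 g 0.0 t 9.85 tilt [-0.001 -0.001 -1.   ]
```

View pics/c6.png

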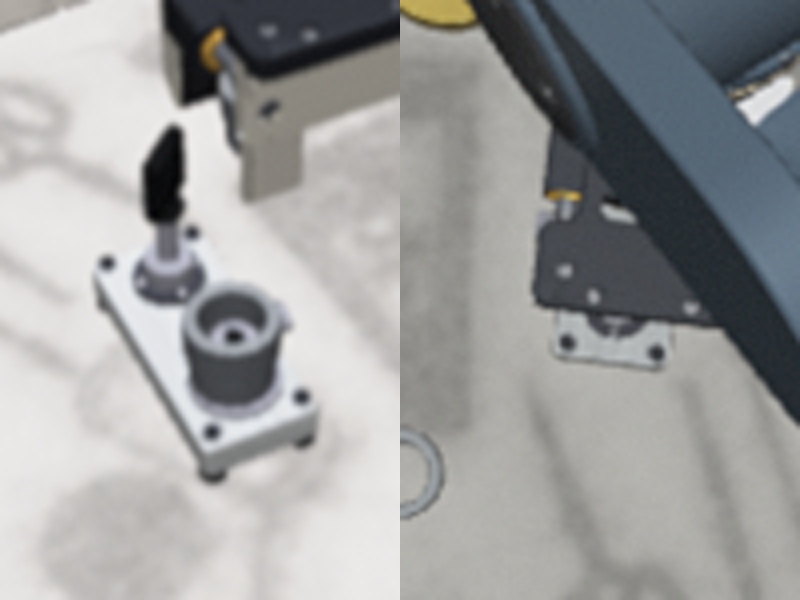

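The left half shows the sleeve seated upright on the spigot at about (233,345), with the wing screw undisturbed. The top view is mostly blocked by the arm. Next comes the screw.

Call:
drive_tool([
  [[-0.002,-0.08,0,-0.07],[-0.002,-0.158,0,-0.14],[-0.002,-0.158,0,-0.21],[-0.002,-0.158,0,-0.28],[-0.002,-0.158,0,-0.316],[-0.002,-0.158,0,-0.316],[-0.002,-0.158,0,-0.316],[-0.002,-0.158,0,-0.316]],
])

```text
time: 10.75
position: [0.3926, 0.3689, 0.1749]
tool_rot: [0.482, 0.876, -0.0, -0.0]
contact_force: [-1.2, -0.3, 0.2]
opening: 0.0502
grip_force: 0.0
```

Run:
```python
from h import *
plan(.392,.3688,.094,.567)
```

```text
pos [0.3926 0.3689 0.1749] ang 0.566 shift [ 0.0006 -0.0013  0.2023] twist -0.0007 f [-1.2 -0.3  0.2] open 0.0502 g 0.0 t 10.75 tilt [-0.    -0.001 -1.   ]
```

Call:
drive_tool([
  [[0,-0.001,0.06,0],[0,-0.001,0.11,0],[0,-0.001,0.15,0],[0,-0.001,0.18,0],[0,-0.001,0.2,0],[0,-0.001,0.202,0],[0,-0.001,0.202,0],[0,-0.001,0.202,0]],
])

```text
time: 11.55
position: [0.3927, 0.3691, 0.0951]
tool_rot: [0.481, 0.877, 0.001, 0.0]
contact_force: [0.2, -0.7, -0.6]
opening: 0.0504
grip_force: 0.0
```

Call:
drive_tool([
  [[0,0,0,0],[0,0,0,0],[0,0,0,0],[0,0,0,0],[0,0,0,0],[0,0,0,0],[0,0,0,0],[0,0,0,0]],
], grip=0, newtons=20)

```text
time: 12.35
position: [0.3925, 0.3688, 0.0945]
tool_rot: [0.481, 0.877, 0.0, 0.0]
contact_force: [1.1, 1.0, -0.1]
opening: 0.0092
grip_force: 19.9
```

Run:
```python
from h import *
plan(.392,.3688,.094,-.094)
print(r.get_obs()['ft_torque'])
```

```text
pos [0.3925 0.3688 0.0945] ang 0.567 shift [ 0.0006 -0.001   0.0012] twist 0.3158 f [ 1.1  1.  -0.1] open 0.0092 g 19.9 t 12.35 tilt [-0.  0. -1.]
[ 0.0079395  -0.17077279  0.0171084 ]
```

Call:
drive_tool([
  [[0,0,0,0.05],[0,0,0,0.1],[0,0,0,0.15],[0,0,0,0.2],[0,0,0,0.24],[0,0,0,0.27],[0,0,0,0.29],[0,0,0,0.29]],
])

```text
time: 13.15
position: [0.3927, 0.3688, 0.0945]
tool_rot: [0.721, 0.693, 0.0, 0.0]
contact_force: [3.4, -0.3, -2.6]
opening: 0.0092
grip_force: 20.0
```

Run:
```python
from h import *
plan(.392,.3688,.094,-.094)
print(r.get_obs()['ft_torque'])
```

```text
pos [0.3927 0.3688 0.0945] ang -0.04 shift [-0.0002 -0.0017  0.0011] twist 0.0255 f [ 3.4 -0.3 -2.6] open 0.0092 g 20.0 t 13.15 tilt [ 0.     0.001 -1.   ]
[-0.04837485 -0.50823052 -0.02666747]
```

Call:
drive_tool([
  [[0,0,0,0.01],[0,0,0,0.02],[0,0,0,0.026],[0,0,0,0.032],[0,0,0,0.038],[0,0,0,0.038],[0,0,0,0.038],[0,0,0,0.038]],
])

```text
time: 13.95
position: [0.3927, 0.3689, 0.0945]
tool_rot: [0.748, 0.664, 0.0, 0.0]
contact_force: [5.7, 0.9, -3.4]
opening: 0.009
grip_force: 20.0
```

Run:
```python
from h import *
plan(.392,.3688,.094,-.094)
print(r.get_obs()['ft_torque'])
```

```text
pos [0.3927 0.3689 0.0945] ang -0.119 shift [-0.0003 -0.0016  0.0012] twist -0.0121 f [ 5.7  0.9 -3.4] open 0.009 g 20.0 t 13.95 tilt [ 0.     0.001 -1.   ]
[ 0.01101209 -0.85779027  0.20933404]
```

Torque is rising, so it's touching the stop. I'll press a little further to confirm.

Call:
drive_tool([
  [[0,-0.001,0,0.01],[0,-0.001,0,0.02],[0,-0.001,0,0.03],[0,-0.001,0,0.03],[0,-0.001,0,0.03],[0,-0.001,0,0.03],[0,-0.001,0,0.03],[0,-0.001,0,0.03]],
])

```text
time: 14.75
position: [0.3926, 0.3689, 0.0945]
tool_rot: [0.768, 0.64, 0.001, 0.0]
contact_force: [7.4, 1.1, -4.6]
opening: 0.0095
grip_force: 21.1
```

Run:
```python
from h import *
plan(.392,.3688,.094,1.477)
print(r.get_obs()['ft_torque'])
```

```text
pos [0.3926 0.3689 0.0945] ang -0.182 shift [-0.0006 -0.0014  0.0012] twist 0.708 f [ 7.4  1.1 -4.6] open 0.0095 g 21.1 t 14.75 tilt [ 0.001  0.001 -1.   ]
[ 0.02913802 -1.19556315  0.42211965]
```

Torque is now 0.42 N m, so the screw is firmly seated. I'll back off to a closing angle of 1.477, a twist of about −0.79 in all.

Call:
drive_tool([
  [[0,0.001,0,-0.03],[0,0.001,0,-0.08],[0,0.001,0,-0.13],[0,0.001,0,-0.18],[0,0.001,0,-0.23],[0,0.001,0,-0.28],[0,0.001,0,-0.33],[0,0.001,0,-0.36]],
])

```text
time: 15.55
position: [0.3924, 0.3688, 0.0945]
tool_rot: [0.477, 0.879, 0.0, 0.0]
contact_force: [3.6, -0.2, -2.5]
opening: 0.0085
grip_force: 20.0
```

Call:
drive_tool([
  [[0,0,0,-0.03],[0,0,0,-0.08],[0,0,0,-0.13],[0,0,0,-0.18],[0,0,0,-0.23],[0,0,0,-0.28],[0,0,0,-0.33],[0,0,0,-0.36]],
])

```text
time: 16.35
position: [0.3922, 0.3686, 0.0944]
tool_rot: [0.12, 0.993, -0.0, -0.0]
contact_force: [3.6, -0.8, -0.2]
opening: 0.0091
grip_force: 20.0
```

Run:
```python
from h import *
plan(.392,.3688,.094,1.477)
print(r.get_obs()['ft_torque'])
```

```text
pos [0.3922 0.3686 0.0944] ang 1.329 shift [0.0007 0.0003 0.0011] twist -0.0705 f [ 3.6 -0.8 -0.2] open 0.0091 g 20.0 t 16.35 tilt [ 0. -0. -1.]
[-0.18690813 -0.58812136 -0.01620963]
```

Call:
drive_tool([
  [[0,0,0,-0.02],[0,0,0,-0.04],[0,0,0,-0.06],[0,0,0,-0.068],[0,0,0,-0.068],[0,0,0,-0.068],[0,0,0,-0.068],[0,0,0,-0.068]],
])

```text
time: 17.15
position: [0.3923, 0.3686, 0.0944]
tool_rot: [0.051, 0.999, -0.0, -0.0]
contact_force: [2.5, -3.0, 1.6]
opening: 0.0088
grip_force: 19.9
```

Call:
drive_tool([
  [[0,0,0,0],[0,0,0,0],[0,0,0,0],[0,0,0,0],[0,0,0,0],[0,0,0,0],[0,0,0,0],[0,0,0,0]],
])

```text
time: 17.95
position: [0.3923, 0.3686, 0.0944]
tool_rot: [0.051, 0.999, -0.0, -0.0]
contact_force: [2.0, -4.2, 2.2]
opening: 0.009
grip_force: 19.9
```

Run:
```python
from h import *
plan(.392,.3688,.094,1.477)
print(r.get_obs()['ft_torque'])
snap('scene','s4');crop('s4',170,140,150,150,4,'c7')
```

```text
pos [0.3923 0.3686 0.0944] ang 1.468 shift [0.0007 0.0004 0.0011] twist -0.0043 f [ 2.  -4.2  2.2] open 0.009 g 19.9 t 17.95 tilt [ 0. -0. -1.]
[-0.87954709 -0.34033857 -0.05099538]
```

View pics/c7.png

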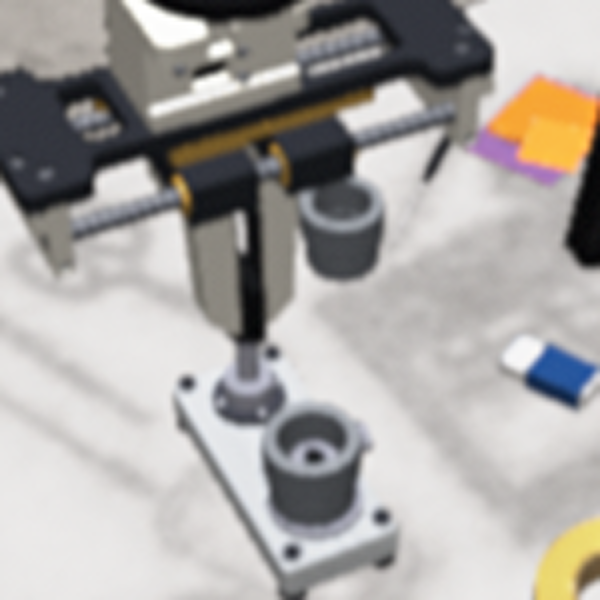

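The picture shows the fingers gripping the wing edge-on at (250,285), along the manifold's y. The sleeve is home at (315,465), untouched, and the eraser and tape haven't moved.

```bash
python3 -c "
from workcell import r
print(r.finish_job())"
```

```text
the job is handed in; nothing more can be done
None
```

The job is handed in, though no verdict came back: the sleeve is home on the spigot, and the wing screw was seated, backed off about a quarter turn and is still held at about 20 N; I did not touch the dish, tape roll or eraser.

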